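# Square the blanks in the glue-up jig and set the clamp timer three clicks up

## Robot

A 6-joint arm with a two-finger parallel gripper is mounted at the origin on the work surface. World frame = base frame: x ahead of the robot, y to its left, z up, the work surface at z = 0. Lengths are in m, angles in rad, forces in N, time in s.
With the tool pointing down it reaches from about 0.425 to 0.95 m from the base axis. Payload 3.5 kg.
Tool frame: the origin (TCP) lies on the centre line of the jaws, within the pads' length; the fingertips stand 14 mm ahead of it and the grasp point (between the pads) lies 5 mm behind it; z points along the fingers, y is the direction in which the jaws open and shut (so a half turn about z gives the same grasp; the last joint's range is limited). The gripper opens to 85 mm and grips with 20 to 120 N. Pads are 22 mm wide; open, the fingers measure 114 mm over their backs; the gripper's body (76 mm by 85 mm) begins 54 mm behind the grasp point. The pads swing forward as they close: fully open they stand 13 mm farther back than shut.
Start: joints at [-1.444, 0.286, 1.577, -0, 1.279, -0.15], TCP at [0.184, -0.649, 0.245] pointing down, gripper open.
Joint ranges: [-2.77, 2.77], [-0.9, 2.22], [0.21, 2.48], [-1.53, 4.67], [0.24, 2.81], [-2.84, 2.84]. Speed limits (rad/s): [2.79, 2.79, 3.14, 3.14, 3.14, 3.14].

## Interface

Orientations are given as a unit quaternion [x, y, z, w].
In Python, from cell import arm, optics gives the robot as it stands.
- The arm moves only by the tool arm_command, never from a script. Its arguments are lists of equal length, an entry for each row: "translation": the shift along the tool's x, y, z in mm, a list of three; "roll": the turn about the tool's z in degrees. In form: {"translation": [[x, y, z], ...], "roll": [roll, ...]}. A call has 1 to 10 rows; each row is the pose to reach, as a shift and turn from the pose commanded when the call began, along the tool's axes at that moment; what a row does not reach only later rows make up. A row lasts 1/10 s, in which the tool goes at most 50 mm and 8.59 degrees, less where a joint would pass 70% of its speed; a pose out of reach is approached as far as the arm can. A call with a gripper value outside its range is refused whole. "gripper" is the closure in counts, from 0 (fully open) to 255 (shut), set as the call begins (left out, the last holds). The fingers move at their own pace and stop on an object; "force" is the grip in N (left out, the last holds). Time passes only in rows, so rows that repeat a pose let the fingers close. It gives the time, the measured TCP pose, the force and the opening at its end, in the units of the state.
- arm.get_obs(): the state, without advancing time (a new reading comes with each control period).
- optics.grab_frame(name): name is "side" or "top" or "wrist"; returns a dict with "image" (400x640x3 uint8, red, green, blue), "vfov" (degrees; the focal length in pixels is half the picture's height over the tangent of half this angle, whatever the lens; pixels are square), "cx", "cy" (the principal point, pixels), "xyz" and "rotation" of the camera in the world. Camera axes: x right, y down, z forward; pixel columns grow to the right and rows downward; lengths in m; the calibration is good to about 2 mm. A picture is of the moment at which its call begins. There is no depth.
- arm.sign_off(): hands the job in, once; it reports no verdict.
The state is a dict: "t": time; "joints": joint angles; "qd": joint speeds; "tau": joint torques, N m; "ee_pos": TCP position; "tcp_rot": TCP orientation; "force": force on the tool from outside, world axes, zero at the start; "torque": the same for the moment, N m; "grip_width": opening from 0.0 (shut) to 1.0 (fully open).
Only numpy, scipy, OpenCV 4.12 (cv2) and the standard library are available. Lean on these libraries where they do the work, as an engineer would, in place of code of your own. Each camera call takes 0.05 s, during which the arm holds its last target. There are 200 camera calls.

## Task

Push the four leaning plywood blanks in the glue-up jig upright until they stand flat together against the red backstop. Then turn the orange selector on the control box exactly three clicks clockwise (seen from above) from where it stands now, and leave it resting in that notch. Let go of everything, and leave the resin bottle and the wooden ring between them where they are.

Things in the scene. Friction and masses are not known exactly. Their poses are not given: they have to be found in the camera images.
- jig: glue-up jig, fixed: white board 160 x 180 mm, 12 mm thick, with a red backstop 150 mm wide, its top 75 mm above the bench. Origin on the underside; board spans x -85 to +75 mm. x points from the open near side to the backstop, whose front face is at x = +60 mm. Two guide rails along x, 10 mm high, inner faces at y = +-70 mm. Jig and control box may swap sides of the bench.
- control_box: clamp-timer control box, fixed: grey, 190 x 190 mm, 55 mm high, white face on top with the selector at its centre and seven black ticks, one per notch, around the far (+x) half of the dial. Origin: centre of the underside; the selector's axis is vertical through it.
- selector (a joint): selector angle, rad, growing clockwise from above; at angle a the lever points along (sin a, cos a) in the box frame. Seven notches, one click = 0.524 rad (30 deg), at 0 to 3.142, end stops just beyond; starts in one of the first three. A sprung detent: about 5 N sideways at 60 mm from the axis takes it out of a notch; past half a click it snaps into the next by itself and stays.
- selector_tip (a point): outer end of the selector's orange lever, on top: 75 mm from the axis, 88 mm above the bench. The lever is a bar 14 mm wide with upright sides from 60 to 88 mm above the bench (5 mm clear of the box top), straight out from a black hub of 21 mm radius; it can be pushed from the side or pinched.
- blank1: plywood blank 1, counting from the backstop: 12 mm thick (x), 120 wide (y), 65 tall (z), 65 g; origin: centre of its lower end. They start tilted 22 deg like leaning books, tops to the backstop, feet to the open side (last foot 75 mm from the backstop). Pushed low on the last one they slide upright. Let go early (under 10 N) they stand some mm short: push again.
- blank2: plywood blank 2, counting from the backstop: 12 mm thick (x), 120 wide (y), 65 tall (z), 65 g; origin: centre of its lower end. They start tilted 22 deg like leaning books, tops to the backstop, feet to the open side (last foot 75 mm from the backstop). Pushed low on the last one they slide upright. Let go early (under 10 N) they stand some mm short: push again.
- blank3: plywood blank 3, counting from the backstop: 12 mm thick (x), 120 wide (y), 65 tall (z), 65 g; origin: centre of its lower end. They start tilted 22 deg like leaning books, tops to the backstop, feet to the open side (last foot 75 mm from the backstop). Pushed low on the last one they slide upright. Let go early (under 10 N) they stand some mm short: push again.
- blank4: plywood blank 4, counting from the backstop: 12 mm thick (x), 120 wide (y), 65 tall (z), 65 g; origin: centre of its lower end. They start tilted 22 deg like leaning books, tops to the backstop, feet to the open side (last foot 75 mm from the backstop). Pushed low on the last one they slide upright. Let go early (under 10 N) they stand some mm short: push again.
- resin_bottle: bystander: white resin bottle, 48 mm across, 120 mm tall, standing; origin at its underside
- wood_ring: bystander: flat plywood ring, 84 mm across, 6 mm thick, lying on the bench; origin at its underside
Mind the look-alikes: they are no part of the job. Leave any pink look-alike of the blank4 alone.

How it is judged:
By the outcome, as a careful person would: the job done as asked, in the order asked, and still so for the second after the job is handed in, with the robot touching nothing.
It also fails if it takes over 58 s, if anything falls off the work surface, if the arm or the gripper's body presses on something with over 40 N, if the wrist force passes 120 N, or if a joint passes its speed limit or range.

## Working session

There is one attempt and no reset: what is moved stays moved. The work goes in short steps, Python scripts to look and compute and a tool call to move; the robot and the scene stay as the last step left them, time stands still between calls to the robot, and variables do not carry over. Pictures are saved under pics/ and viewed, about 8 in all and at most 12, crops included, and the job is handed in when it is done.

Besides the shell and the picture viewer there is one more tool, called after "Emit:" by a JSON object that holds its "api" and its "payload". arm_command: Moves the arm, as the interface text tells. Its arguments: {"type":"object","properties":{"translation":{"type":"array","items":{"type":"array","items":{"type":"number"}}},"roll":{"type":"array","items":{"type":"number"}},"gripper":{"type":"number"},"force":{"type":"number"}},"required":["translation","roll"]}

```bash
mkdir -p pics; cat > h.py <<'E'
import numpy as np, cv2, json
from cell import arm, optics
def grab(n,f):
    d=optics.grab_frame(n); cv2.imwrite('pics/'+f+'.png',d['image'][:,:,::-1])
    import pickle; pickle.dump(d,open('pics/'+f+'.pkl','wb')); return d
def load(f):
    import pickle; return pickle.load(open('pics/'+f+'.pkl','rb'))
def R(d):
    r=np.array(d['rotation'],float)
    if r.size==4:
        from scipy.spatial.transform import Rotation as Ro; return Ro.from_quat(r).as_matrix()
    return r.reshape(3,3)
def foc(d): return 200/np.tan(np.radians(d['vfov'])/2)
def pt(d,u,v,z):
    f=foc(d); r=R(d)@np.array([(u-d['cx'])/f,(v-d['cy'])/f,1]); c=np.array(d['xyz'])
    return c+r*(z-c[2])/r[2]
def proj(d,p):
    q=R(d).T@(np.array(p)-d['xyz']); f=foc(d); return f*q[0]/q[2]+d['cx'],f*q[1]/q[2]+d['cy']
E
python3 - <<'E'
from h import *
for n in('top','side'):
    d=grab(n,n+'1'); print(n,{k:v for k,v in d.items() if k!='image'})
print(arm.get_obs())
E
```

```text
top {'vfov': 44.330612051326575, 'cx': 311.4832335512736, 'cy': 192.59804743285707, 'xyz': array([0.38706622, 0.05448112, 1.21068994]), 'rotation': array([-0.70462372,  0.70691843, -0.0526745 ,  0.03157776])}
side {'vfov': 56.297484071130576, 'cx': 317.48257090481246, 'cy': 193.04478704833906, 'xyz': array([0.3865751 , 0.61828055, 0.65587158]), 'rotation': array([-0.11187525,  0.90833997, -0.40110319,  0.03896998])}
{'t': 0.1, 'joints': array([-1.44396791e+00,  2.87102108e-01,  1.57806562e+00, -8.85543145e-06,
        1.27859886e+00, -1.49983435e-01]), 'qd': array([-1.76414858e-04, -1.39907566e-03, -5.65771837e-03,  1.52000735e-04,
        2.10475970e-04, -4.37564442e-05]), 'tau': array([ 4.88093174e-04, -4.07299411e+01, -2.93697631e+01, -1.63320851e-04,
        3.42872074e-03,  6.80090992e-06]), 'ee_pos': array([ 0.18443423, -0.64871311,  0.24404982]), 'tcp_rot': array([ 9.90436418e-01,  1.37965648e-01,  8.34569282e-06, -1.08694075e-03]), 'force': array([ 0.28920259, -0.19657122,  0.18060166]), 'torque': array([-0.01264702,  0.03097743,  0.01326417]), 'grip_width': 0.9990136844655984}
```

View pics/top1.png

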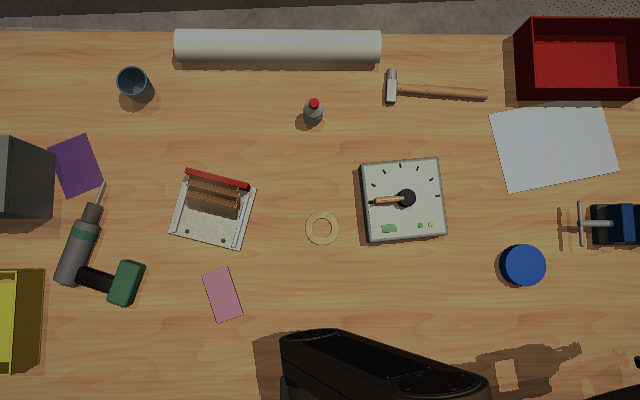

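View pics/side1.png

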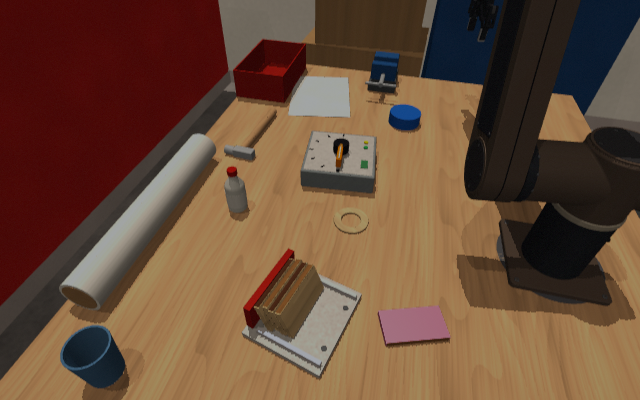

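```bash
python3 - <<'E'
from h import *
i=load('top1')['image'][:,:,::-1]
a=cv2.resize(i[155:255,160:260],None,fx=4,fy=4,interpolation=cv2.INTER_CUBIC)
b=cv2.resize(i[150:250,355:455],None,fx=4,fy=4,interpolation=cv2.INTER_CUBIC)
cv2.imwrite('pics/crop1.png',np.hstack([a,b]))
E
```

```text
(no output)
```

View pics/crop1.png

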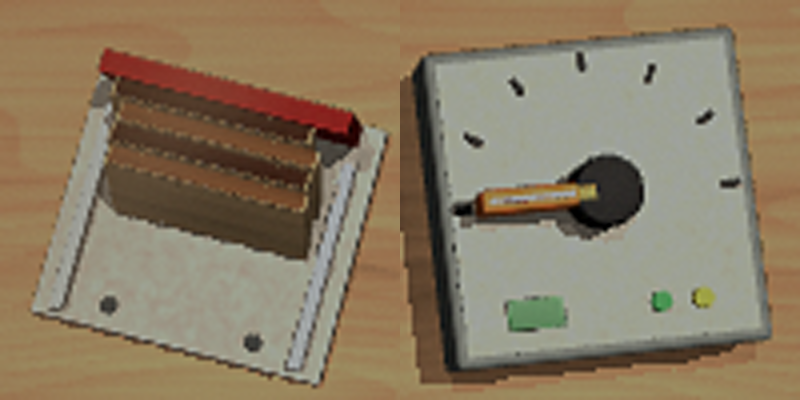

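The crops show the jig board's near corners at crop (35,312) and (318,382), with its far-right corner at (388,132). The lever points at the first tick, left crop-x 462, so it starts in notch 0 and the target is the 4th tick at (581,62). Next step is measuring.

```bash
python3 - <<'E'
from h import *
d=load('top1')
P=lambda u,v,z:pt(d,160+u/4,155+v/4,z)
Q=lambda u,v,z:pt(d,355+(u-400)/4,150+v/4,z)
nl,nr,fr=P(35,312,.012),P(318,382,.012),P(388,132,.012)
print('jig',nl,nr,fr,np.linalg.norm(nl-nr),np.linalg.norm(fr-nr))
bl,br=P(101,50,.075),P(356,117,.075)   # backstop top back edge left / right 
print('backstop',bl,br,np.linalg.norm(bl-br))
y=(nl-nr); yaw=np.arctan2(-y[0],y[1]); x2=fr-nr; print('yaw',np.degrees(yaw),np.degrees(np.arctan2(x2[1],x2[0])))
yb=bl-br; print(np.degrees(np.arctan2(-yb[0],yb[1])))
ex=np.array([np.cos(yaw),np.sin(yaw),0]); o=(nl+nr)/2+ex*.085; print('jig origin',o)
cs=[Q(425,55,.055),Q(733,30,.055),Q(770,335,.055),Q(457,367,.055)]
c=sum(cs)/4; print('box',c,[np.linalg.norm(cs[k]-cs[k-1]).round(3) for k in range(4)])
t=np.array([Q(*p,.055) for p in [(462,209),(473,139),(517,86),(581,62),(650,73),(705,117),(730,183)]])
print('tick mid',(t[0]+t[6])/2)
for q in (c,(t[0]+t[6])/2): print([(round(np.degrees(np.arctan2(*(k-q)[:2])),1),round(np.hypot(*(k-q)[:2]),3)) for k in t])
tip=Q(478,202,.088); print('tip',tip, np.linalg.norm((tip-c)[:2]),np.degrees(np.arctan2(*(tip-c)[:2])))
print('hub',Q(610,188,.08))
# blank bottom near edge of last
print('b4 lower', P(110,205,.014),P(308,258,.014))
b=pt(d,313,120,.0);r=pt(d,322,228,.006);print('bottle',b,'ring',r)
E
```

```text
jig [0.43286787 0.36369067 0.012     ] [0.39004067 0.19293991 0.012     ] [0.54221135 0.15203055 0.012     ] 0.1760397462819688 0.15757377039357057
backstop [0.5823616  0.31380444 0.075     ] [0.54287739 0.1655367  0.075     ] 0.15343509205754363
yaw -14.080294830047372 -15.047537342583956
-14.911986619539134
jig origin [0.49390051 0.25763637 0.012     ]
box [ 0.51024201 -0.20114803  0.055     ] [np.float64(0.187), np.float64(0.187), np.float64(0.184), np.float64(0.187)]
tick mid [ 0.50983689 -0.20100878  0.055     ]
[(np.float64(-5.7), np.float64(0.081)), (np.float64(24.8), np.float64(0.081)), (np.float64(55.0), np.float64(0.08)), (np.float64(84.9), np.float64(0.081)), (np.float64(114.9), np.float64(0.081)), (np.float64(144.8), np.float64(0.082)), (np.float64(174.9), np.float64(0.081))]
[(np.float64(-5.4), np.float64(0.081)), (np.float64(25.1), np.float64(0.081)), (np.float64(55.2), np.float64(0.081)), (np.float64(85.0), np.float64(0.081)), (np.float64(114.9), np.float64(0.082)), (np.float64(144.6), np.float64(0.082)), (np.float64(174.6), np.float64(0.081))]
tip [ 0.50295577 -0.1248772   0.088     ] 0.07661806718410205 -5.456967159131349
hub [ 0.51183387 -0.2035985   0.08      ]
b4 lower [0.49744294 0.31988557 0.014     ] [0.46485695 0.1996831  0.014     ]
bottle [0.71705774 0.01315081 0.        ] ring [ 0.44386939 -0.00726953  0.006     ]
```

Emit:
{"api": "arm_command", "payload": {"translation": [[40, -25, 0], [80, -50, 0], [120, -80, 0], [160, -105, 0], [200, -135, 0], [240, -160, 0], [280, -190, 0], [320, -215, 0], [360, -240, 0], [380, -255, 0]], "roll": [3, 6, 10, 14, 18, 22, 26, 29, 30.6, 30.6], "gripper": 140}}

```text
t: 1.1
ee_pos: [0.4819, -0.2972, 0.2449]
tcp_rot: [0.992, -0.127, -0.0, -0.001]
force: [0.2, -0.8, 0.2]
grip_width: 0.449
```

```bash
cat >> h.py <<'E'
from scipy.spatial.transform import Rotation as Ro
def st():
    o=arm.get_obs(); m=Ro.from_quat(o['tcp_rot']).as_matrix(); o['yaw']=np.degrees(np.arctan2(m[1,0],m[0,0])); o['m']=m
    print('t',round(o['t'],2),'p',np.round(o['ee_pos'],4),'yaw',round(o['yaw'],2),'F',np.round(o['force'],1),'w',round(o['grip_width'],3)); return o
def to(o,*ps):
    for p in ps: print(p,'->',np.round(o['m'].T@(np.array(p)-o['ee_pos'])*1000,1))
JO=np.array([.494,.2576,0]); JY=np.radians(-14.7)
def jig(x,y,z): return JO+np.array([x*np.cos(JY)-y*np.sin(JY),x*np.sin(JY)+y*np.cos(JY),z])
BO=np.array([.5100,-.2011,0]); BY=np.radians(5.1)
def box(r,a,z): # a deg clockwise selector angle
    w=np.radians(a)-BY; return BO+np.array([r*np.sin(w),r*np.cos(w),z])
E
python3 - <<'E'
from h import *
o=st(); to(o,(.48,0,.245),jig(-.06,0,.245),jig(-.06,0,.03))
E
```

```text
t 1.1 p [ 0.4819 -0.2972  0.2449] yaw -14.61 F [ 0.2 -0.8  0.2] w 0.449
(0.48, 0, 0.245) -> [-7.680e+01 -2.871e+02  2.000e-01]
[0.43596393 0.27282548 0.245     ] -> [-1.882e+02 -5.400e+02  5.000e-01]
[0.43596393 0.27282548 0.03      ] -> [-188.2 -539.7  215.5]
```

Emit:
{"api": "arm_command", "payload": {"translation": [[-16, -45, 0], [-32, -90, 0], [-48, -138, 0], [-64, -184, 0], [-80, -230, 0], [-96, -276, 0], [-112, -322, 0], [-128, -368, 0], [-144, -414, 0], [-160, -460, 0]], "roll": [0, 0, 0, 0, 0, 0, 0, 0, 0, 0]}}

```text
t: 2.1
ee_pos: [0.4418, 0.1873, 0.2451]
tcp_rot: [0.992, -0.128, 0.0, 0.0]
force: [0.7, -1.1, -0.3]
grip_width: 0.452
```

Emit:
{"api": "arm_command", "payload": {"translation": [[-14, -40, 0], [-28, -80, 0], [-28, -80, 40], [-28, -80, 80], [-28, -80, 120], [-28, -80, 150], [-28, -80, 170], [-28, -80, 180], [-28, -80, 180]], "roll": [0, 0, 0, 0, 0, 0, 0, 0, 0]}}

```text
t: 3.0
ee_pos: [0.4347, 0.2694, 0.0637]
tcp_rot: [0.992, -0.128, -0.002, 0.001]
force: [-0.5, -0.3, -0.2]
grip_width: 0.446
```

```bash
python3 - <<'E'
from h import *
o=st(); to(o,jig(-.06,0,.03),jig(.0,0,.03))
a=grab('side','side2')['image'];b=grab('wrist','wrist2')['image']
cv2.imwrite('pics/c2.png',np.hstack([cv2.resize(a[200:400,200:400],(400,400),interpolation=2),cv2.resize(b,(400,250))[:, :] if 0 else cv2.resize(b[:,120:520],(400,400))])[:,:,::-1])
E
```

```text
t 3.0 p [0.4347 0.2694 0.0637] yaw -14.74 F [-0.5 -0.3 -0.2] w 0.446
[0.43596393 0.27282548 0.03      ] -> [ 0.4 -3.7 33.7]
[0.494  0.2576 0.03  ] -> [60.4 -3.7 33.5]
```

View pics/c2.png

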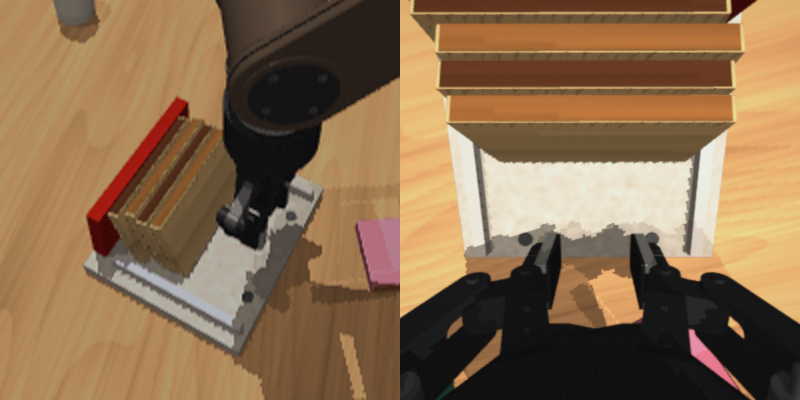

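Emit:
{"api": "arm_command", "payload": {"translation": [[0, -3, 20], [0, -3, 33], [0, -3, 37], [0, -3, 37], [20, -3, 37], [30, -3, 37], [35, -3, 37], [40, -3, 37], [45, -3, 37], [45, -3, 37]], "roll": [0, 0, 0, 0, 0, 0, 0, 0, 0, 0]}}

```text
t: 4.1
ee_pos: [0.4805, 0.2612, 0.0283]
tcp_rot: [0.992, -0.128, 0.0, 0.0]
force: [-0.7, 0.5, -0.1]
grip_width: 0.449
```

```bash
python3 - <<'E'
from h import *
o=st(); to(o,jig(.001,0,.027)); print(o['m'].T@o['force'])
E
```

```text
t 4.1 p [0.4805 0.2612 0.0283] yaw -14.74 F [-0.7  0.5 -0.1] w 0.449
[0.49496727 0.25734624 0.027     ] -> [14.9  0.1  1.3]
[-0.78193405 -0.35603153  0.09227459]
```

Emit:
{"api": "arm_command", "payload": {"translation": [[4, 0, 0], [8, 0, 0], [11, 0, 0], [13, 0, 0], [14, 0, 0], [15, 0, 0], [15, 0, 0]], "roll": [0, 0, 0, 0, 0, 0, 0]}}

```text
t: 4.8
ee_pos: [0.4895, 0.2586, 0.0279]
tcp_rot: [0.992, -0.128, -0.007, 0.001]
force: [-18.4, 4.1, 11.2]
grip_width: 0.454
```

```bash
python3 - <<'E'
from h import *
o=st(); to(o,jig(.001,0,.027)); print(o['m'].T@o['force'])
a=grab('side','side3')['image'];b=grab('wrist','wrist3')['image']
cv2.imwrite('pics/c3.png',np.hstack([cv2.resize(a[200:400,200:400],(400,400),interpolation=2),cv2.resize(b[:,120:520],(400,400))])[:,:,::-1])
E
```

```text
t 4.8 p [0.4895 0.2586 0.0279] yaw -14.74 F [-18.4   4.1  11.2] w 0.454
[0.49496727 0.25734624 0.027     ] -> [ 5.6 -0.1  0.8]
[-18.94246977   0.75473233 -10.99687518]
```

View pics/c3.png

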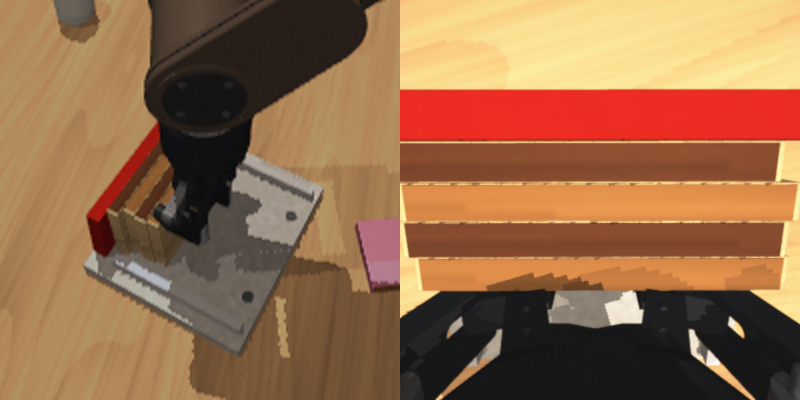

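Emit:
{"api": "arm_command", "payload": {"translation": [[1, 0, 0], [2, 0, 0], [2, 0, 0], [2, 0, 0], [2, 0, 0]], "roll": [0, 0, 0, 0, 0]}}

```text
t: 5.4
ee_pos: [0.4894, 0.2586, 0.0278]
tcp_rot: [0.992, -0.128, -0.009, 0.001]
force: [-24.6, 5.5, 15.8]
grip_width: 0.452
```

Emit:
{"api": "arm_command", "payload": {"translation": [[-4, 0, 0], [-8, 0, 0], [-15, 0, 0], [-35, 0, 0], [-60, 0, 0], [-60, 0, -40], [-60, 0, -80], [-60, 0, -120], [-60, 0, -120]], "roll": [0, 0, 0, 0, 0, 0, 0, 0, 0]}}

```text
t: 6.3
ee_pos: [0.4433, 0.2739, 0.1557]
tcp_rot: [0.992, -0.128, 0.007, -0.003]
force: [-0.1, 0.2, -0.3]
grip_width: 0.448
```

```bash
python3 - <<'E'
from h import *
o=st()
a=grab('side','side4')['image'];b=grab('wrist','wrist4')['image'];c=grab('top','top4')['image']
cv2.imwrite('pics/c4.png',np.hstack([cv2.resize(a[230:350,225:345],(400,400),interpolation=2),cv2.resize(b[:,120:520],(400,400))])[:,:,::-1])
to(o,(.46,0.12,.2),(.46,-.08,.2))
E
```

```text
t 6.3 p [0.4433 0.2739 0.1557] yaw -14.75 F [-0.1  0.2 -0.3] w 0.448
(0.46, 0.12, 0.2) -> [ 55.9 144.2 -44.8]
(0.46, -0.08, 0.2) -> [106.8 337.6 -45.8]
```

View pics/c4.png

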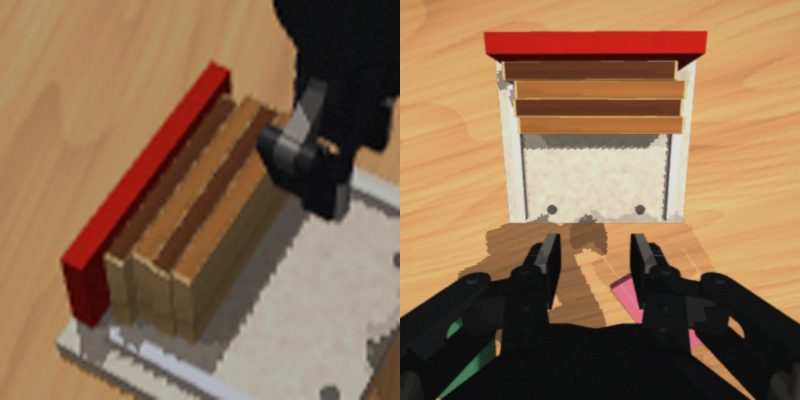

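The stack looks upright. I'll enlarge the wrist view to measure how flush it is.

```bash
python3 - <<'E'
from h import *
b=load('wrist4')['image'];
cv2.imwrite('pics/c5.png',cv2.resize(b[20:160,200:440],(800,467),interpolation=2)[:,:,::-1])
E
```

```text
(no output)
```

View pics/c5.png

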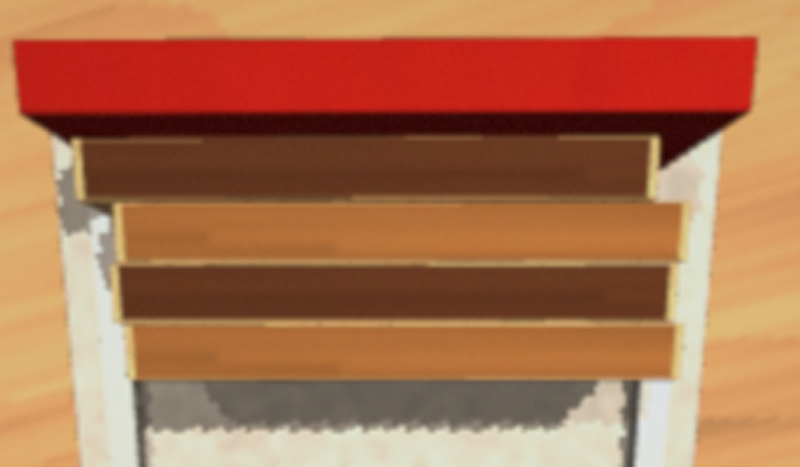

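```bash
python3 - <<'E'
from h import *
d=load('wrist4'); print('cam',d['xyz']); 
cam=np.array(d['xyz'])-JO; c,s=np.cos(JY),np.sin(JY); inv=lambda p:np.array([c*(p[0]-JO[0])+s*(p[1]-JO[1]),-s*(p[0]-JO[0])+c*(p[1]-JO[1])])
print('cam jig',inv(d['xyz']))
k=800/240
W=lambda u,v,z:inv(pt(d,200+u/k,20+v/k,z))
for n,u1,v1,u2,v2,z in [('backstop far top',13,40,757,38,.075),('backstop front top',20,112,750,110,.075),('b1 far',72,137,657,135,.077),('b1/2',115,202,655,199,.077),('b2/3',118,264,683,262,.077),('b3/4',120,322,670,322,.077),('b4 near',133,380,678,378,.077)]:
    print(n,W(u1,v1,z).round(4),W(u2,v2,z).round(4))
E
```

```text
cam [0.50554796 0.25493549 0.28119252]
cam jig [0.01184611 0.00035309]
backstop far top [0.0715 0.0755] [ 0.0714 -0.0729]
backstop front top [0.0585 0.0755] [ 0.0584 -0.0729]
b1 far [0.0534 0.0647] [ 0.0534 -0.0539]
b1/2 [0.0412 0.0569] [ 0.0414 -0.0544]
b2/3 [0.0291 0.0572] [ 0.0292 -0.0611]
b3/4 [0.0174 0.0577] [ 0.0172 -0.0594]
b4 near [0.0054 0.0558] [ 0.0056 -0.062 ]
```

```bash
python3 - <<'E'
from h import *
d=load('wrist3'); c,s=np.cos(JY),np.sin(JY); inv=lambda p:np.array([c*(p[0]-JO[0])+s*(p[1]-JO[1]),-s*(p[0]-JO[0])+c*(p[1]-JO[1])])
print('cam jig',inv(d['xyz']),d['xyz'][2])
for n,v,z in [('bs far',90,.075),('bs front',140,.075),('b1',142,.077),('12',183,.077),('23',222,.077),('34',258,.077),('b4near',290,.077)]: print(n,inv(pt(d,320,v,z)).round(4))
i=d['image'];a=i[125:300,120:520]
cv2.imwrite('pics/c6.png',cv2.resize(a,(800,350),interpolation=2)[:,:,::-1])
E
```

```text
cam jig [ 0.06455766 -0.00035716] 0.1550875681234311
bs far [ 0.0719 -0.002 ]
bs front [ 0.0587 -0.002 ]
b1 [ 0.0583 -0.002 ]
12 [ 0.0466 -0.002 ]
23 [ 0.0345 -0.0021]
34 [ 0.0224 -0.0021]
b4near [ 0.0108 -0.0022]
```

View pics/c6.png

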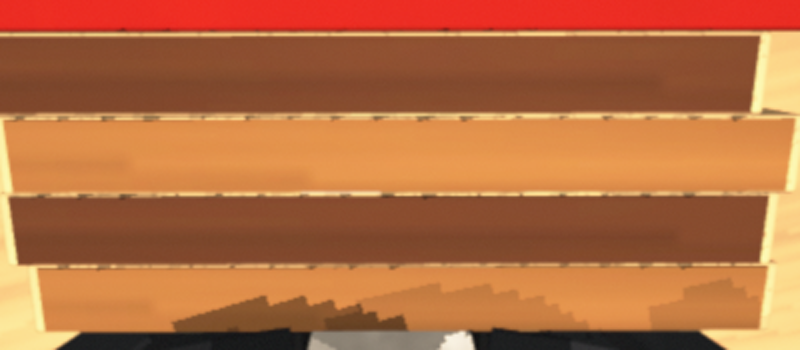

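During the push the tops touched the backstop while the feet were still about 5 mm short. On release the blanks settled upright, 5 mm off the backstop. I'll push again, as the task hints.

Emit:
{"api": "arm_command", "payload": {"translation": [[0, 0, 45], [0, 0, 90], [0, 0, 120], [0, 0, 120], [30, 0, 120], [42, 0, 120], [48, 0, 120], [52, 0, 120], [55, 0, 120], [57, 0, 120]], "roll": [0, 0, 0, 0, 0, 0, 0, 0, 0, 0]}}

```text
t: 7.45
ee_pos: [0.4885, 0.2583, 0.027]
tcp_rot: [0.992, -0.128, -0.006, 0.001]
force: [-16.7, 5.8, 10.1]
grip_width: 0.448
```

Emit:
{"api": "arm_command", "payload": {"translation": [[1, 0, 0], [2, 0, 0], [3, 0, 0], [4, 0, 0], [5, 0, 0], [6, 0, 0], [6, 0, 0], [6, 0, 0]], "roll": [0, 0, 0, 0, 0, 0, 0, 0]}}

```text
t: 8.25
ee_pos: [0.487, 0.2577, 0.0252]
tcp_rot: [0.992, -0.128, -0.014, 0.003]
force: [-29.7, 6.8, 15.3]
grip_width: 0.451
```

```bash
python3 - <<'E'
from h import *
o=st(); to(o,jig(.001,0,.027)); print(o['m'].T@o['force'])
E
```

```text
t 8.25 p [0.487  0.2577 0.0252] yaw -14.68 F [-29.7   6.8  15.3] w 0.451
[0.49496727 0.25734624 0.027     ] -> [ 7.8 -1.7 -2. ]
[-30.81805808   1.07939495 -14.42917387]
```

```bash
python3 - <<'E'
from h import *
o=st(); print('F',o['m'].T@o['force'],'T',o['m'].T@o['torque'])
d=grab('side','side7'); w=grab('wrist','wrist7')
a=d['image'][210:350,215:355]
cv2.imwrite('pics/c7.png',np.hstack([cv2.resize(a,(400,400),interpolation=2),cv2.resize(w['image'][:,120:520],(400,400))])[:,:,::-1])
E
```

```text
t 8.25 p [0.487  0.2577 0.0252] yaw -14.68 F [-29.7   6.8  15.3] w 0.451
F [-30.81805808   1.07939495 -14.42917387] T [-0.04223739 -3.12321071 -0.08623124]
```

View pics/c7.png

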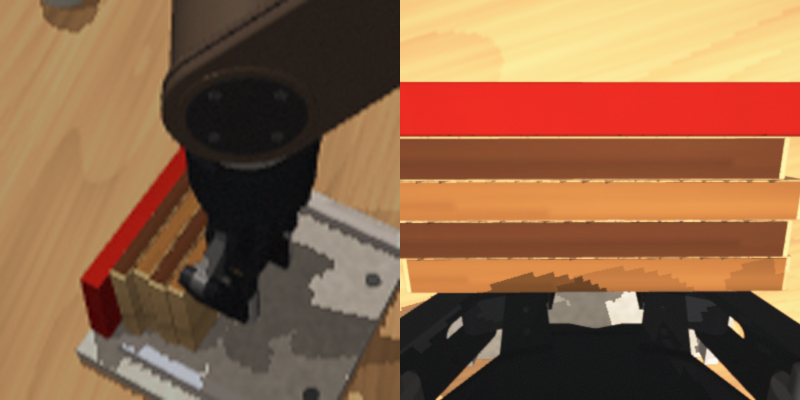

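The torque and the side view show the knuckles touching near the blanks' tops, so this push isn't low. I'll back off, shut the gripper so the fingertips reach further down, and push with the tool about 14 mm higher.

Emit:
{"api": "arm_command", "payload": {"translation": [[-4, 0, 0], [-8, 0, 0], [-15, 0, 0], [-30, 0, 0], [-40, 0, -15], [-40, 0, -15], [-40, 0, -15], [-40, 0, -15], [-40, 0, -15]], "roll": [0, 0, 0, 0, 0, 0, 0, 0, 0], "gripper": 255}}

```text
t: 9.25
ee_pos: [0.461, 0.2662, 0.0429]
tcp_rot: [0.992, -0.129, -0.0, 0.0]
force: [-0.7, -0.6, 0.2]
grip_width: -0.0
```

```bash
python3 - <<'E'
from h import *
o=st(); to(o,jig(-.006,0,.042),jig(.001,0,.042)); print(o['m'].T@o['torque'])
E
```

```text
t 9.25 p [0.461  0.2662 0.0429] yaw -14.77 F [-0.7 -0.6  0.2] w -0.0
[0.48819639 0.25912255 0.042     ] -> [28.1 -0.1  0.9]
[0.49496727 0.25734624 0.042     ] -> [35.1 -0.1  0.9]
[0.03258911 0.02350107 0.03228571]
```

Emit:
{"api": "arm_command", "payload": {"translation": [[15, 0, 0], [22, 0, 0], [26, 0, 0], [29, 0, 0], [31, 0, 0], [33, 0, 0], [34, 0, 0], [35, 0, 0], [35, 0, 0]], "roll": [0, 0, 0, 0, 0, 0, 0, 0, 0]}}

```text
t: 10.15
ee_pos: [0.4911, 0.2583, 0.043]
tcp_rot: [0.992, -0.128, -0.005, 0.0]
force: [-9.8, 3.0, 7.8]
grip_width: 0.0
```

```bash
python3 - <<'E'
from h import *
o=st(); to(o,jig(.001,0,.042)); print('F',o['m'].T@o['force'],'T',o['m'].T@o['torque'])
E
```

```text
t 10.15 p [0.4911 0.2583 0.043 ] yaw -14.76 F [-9.8  3.   7.8] w 0.0
[0.49496727 0.25734624 0.042     ] -> [ 4. -0.  1.]
F [-10.27075938  -0.42017535  -7.7056047 ] T [ 0.05944394 -1.66229663  0.00978678]
```

Emit:
{"api": "arm_command", "payload": {"translation": [[1, 0, 0], [2, 0, 0], [3, 0, 0], [4, 0, 0], [5, 0, 0], [5, 0, 0], [5, 0, 0]], "roll": [0, 0, 0, 0, 0, 0, 0]}}

```text
t: 10.85
ee_pos: [0.491, 0.2582, 0.0422]
tcp_rot: [0.992, -0.128, -0.01, 0.001]
force: [-24.2, 7.1, 14.3]
grip_width: -0.0
```

```bash
python3 - <<'E'
from h import *
o=st(); to(o,jig(.001,0,.042)); print('F',o['m'].T@o['force'],'T',o['m'].T@o['torque'])
E
```

```text
t 10.85 p [0.491  0.2582 0.0422] yaw -14.75 F [-24.2   7.1  14.3] w -0.0
[0.49496727 0.25734624 0.042     ] -> [ 4.1 -0.2  0.2]
F [-25.48630873  -0.60807625 -13.8297715 ] T [ 0.11114187 -3.10859469 -0.04481374]
```

Emit:
{"api": "arm_command", "payload": {"translation": [[-2, 0, 0], [-4, 0, 0], [-6, 0, 0], [-9, 0, 0], [-15, 0, 0], [-35, 0, 0], [-60, 0, -30], [-60, 0, -70], [-60, 0, -115], [-60, 0, -115]], "roll": [0, 0, 0, 0, 0, 0, 0, 0, 0, 0]}}

```text
t: 11.85
ee_pos: [0.4461, 0.2733, 0.1664]
tcp_rot: [0.992, -0.128, 0.007, -0.004]
force: [0.5, 0.7, 0.5]
grip_width: 0.0
```

```bash
python3 - <<'E'
from h import *
o=st()
d=grab('wrist','wrist8'); s=grab('side','side8')
cv2.imwrite('pics/c8.png',np.hstack([cv2.resize(d['image'][20:160,200:440],(480,280),interpolation=2),cv2.resize(s['image'][220:340,220:340],(280,280),interpolation=2)])[:,:,::-1])
# column profile for edge reading
c,sn=np.cos(JY),np.sin(JY); inv=lambda p:np.array([c*(p[0]-JO[0])+sn*(p[1]-JO[1]),-sn*(p[0]-JO[0])+c*(p[1]-JO[1])])
for x in np.arange(-.002,.076,.002):
    u,v=proj(d,jig(x,-.01,.077)); print(round(x,3),d['image'][int(round(v)),int(round(u))],end=' ')
E
```

```text
t 11.85 p [0.4461 0.2733 0.1664] yaw -14.73 F [0.5 0.7 0.5] w 0.0
-0.002 [108 100  89] 0.0 [107  98  89] 0.002 [107  99  89] 0.004 [106  98  88] 0.006 [115  96  76] 0.008 [180 111  57] 0.01 [188 117  60] 0.012 [183 114  58] 0.014 [179 111  58] 0.016 [177 110  56] 0.018 [145 106  65] 0.02 [102  56  32] 0.022 [97 53 33] 0.024 [98 53 32] 0.026 [107  59  35] 0.028 [107  60  37] 0.03 [160 121  79] 0.032 [183 114  58] 0.034 [190 118  60] 0.036 [188 117  61] 0.038 [182 114  57] 0.04 [179 111  58] 0.042 [164 126  82] 0.044 [101  56  32] 0.046 [100  55  33] 0.048 [103  57  34] 0.05 [106  58  34] 0.052 [106  58  34] 0.054 [105  58  36] 0.056 [55  8  8] 0.058 [83 13 11] 0.06 [204  34  24] 0.062 [204  32  22] 0.064 [208  34  25] 0.066 [208  34  24] 0.068 [207  34  22] 0.07 [207  34  24] 0.072 [217 157  99] 0.074 [221 173 110]
```

View pics/c8.png

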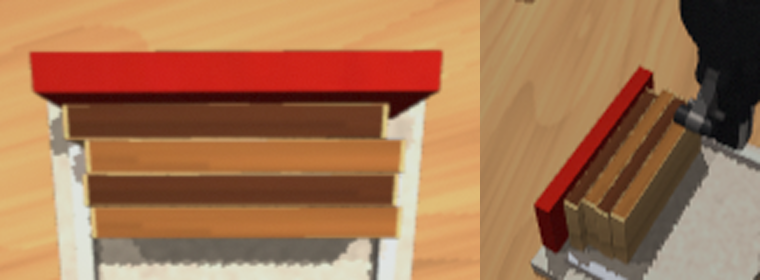

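The gap is down to about 3 mm. The torque suggests upper-finger contact again at high load. The stack now stands upright, so I can slide it gently with the tip a bit higher, clear of the knuckles.

Emit:
{"api": "arm_command", "payload": {"translation": [[0, 0, 45], [0, 0, 85], [0, 0, 103], [0, 0, 103], [20, 0, 103], [35, 0, 103], [42, 0, 103], [46, 0, 103], [48, 0, 103], [50, 0, 103]], "roll": [0, 0, 0, 0, 0, 0, 0, 0, 0, 0]}}

```text
t: 12.95
ee_pos: [0.4897, 0.2588, 0.0554]
tcp_rot: [0.992, -0.128, -0.0, 0.0]
force: [-1.7, 0.4, 0.8]
grip_width: 0.003
```

```bash
python3 - <<'E'
from h import *
o=st(); to(o,jig(.001,0,.055)); print('F',o['m'].T@o['force'],'T',o['m'].T@o['torque'])
E
```

```text
t 12.95 p [0.4897 0.2588 0.0554] yaw -14.74 F [-1.7  0.4  0.8] w 0.003
[0.49496727 0.25734624 0.055     ] -> [5.5 0.1 0.4]
F [-1.78494667  0.05585743 -0.80564916] T [ 0.04431913 -0.14646478 -0.03192447]
```

Emit:
{"api": "arm_command", "payload": {"translation": [[0.7, 0, 0], [1.4, 0, 0], [2, 0, 0], [2.7, 0, 0], [3.4, 0, 0], [4, 0, 0], [4.5, 0, 0], [5, 0, 0], [5, 0, 0]], "roll": [0, 0, 0, 0, 0, 0, 0, 0, 0]}}

```text
t: 13.85
ee_pos: [0.4922, 0.2582, 0.0552]
tcp_rot: [0.992, -0.129, -0.003, 0.0]
force: [-8.9, 1.3, 6.4]
grip_width: -0.001
```

```bash
python3 - <<'E'
from h import *
o=st(); to(o,jig(.001,0,.055)); print('F',o['m'].T@o['force'],'T',o['m'].T@o['torque'])
d=grab('wrist','wrist9')
c,sn=np.cos(JY),np.sin(JY)
for x in np.arange(.004,.066,.001):
    u,v=proj(d,jig(x,-.0,.077)); print(round(x,3),d['image'][int(round(v)),int(round(u))][:2],end=' ')
E
```

```text
t 13.85 p [0.4922 0.2582 0.0552] yaw -14.77 F [-8.9  1.3  6.4] w -0.001
[0.49496727 0.25734624 0.055     ] -> [2.9 0.1 0.2]
F [-9.00895968  1.05905665 -6.340095  ] T [-8.40812870e-04 -1.37753491e+00  6.50995331e-04]
0.004 [26 24] 0.005 [29 28] 0.006 [27 25] 0.007 [54 51] 0.008 [53 50] 0.009 [25 24] 0.01 [36 27] 0.011 [151  96] 0.012 [203 127] 0.013 [213 135] 0.014 [214 135] 0.015 [215 134] 0.016 [212 132] 0.017 [209 131] 0.018 [207 129] 0.019 [208 130] 0.02 [207 130] 0.021 [201 127] 0.022 [173 116] 0.023 [147 101] 0.024 [119  67] 0.025 [118  64] 0.026 [115  63] 0.027 [115  64] 0.028 [116  64] 0.029 [122  68] 0.03 [125  69] 0.031 [126  70] 0.032 [125  70] 0.033 [124  70] 0.034 [136  98] 0.035 [187 124] 0.036 [205 130] 0.037 [218 137] 0.038 [221 139] 0.039 [222 139] 0.04 [221 138] 0.041 [218 135] 0.042 [215 135] 0.043 [215 135] 0.044 [215 135] 0.045 [212 133] 0.046 [199 137] 0.047 [158 113] 0.048 [124  72] 0.049 [120  69] 0.05 [120  68] 0.051 [118  67] 0.052 [120  66] 0.053 [126  70] 0.054 [129  72] 0.055 [130  72] 0.056 [131  74] 0.057 [129  71] 0.058 [155 105] 0.059 [167  51] 0.06 [225  40] 0.061 [225  41] 0.062 [226  40] 0.063 [225  39] 0.064 [226  41] 0.065 [225  41]
```

Emit:
{"api": "arm_command", "payload": {"translation": [[1, 0, 0], [2, 0, 0], [3, 0, 0], [4, 0, 0], [4, 0, 0], [4, 0, 0], [4, 0, 0], [4, 0, 0]], "roll": [0, 0, 0, 0, 0, 0, 0, 0]}}

```text
t: 14.7
ee_pos: [0.4925, 0.2581, 0.0552]
tcp_rot: [0.992, -0.129, -0.008, 0.001]
force: [-18.7, 5.1, 14.4]
grip_width: 0.003
```

```bash
python3 - <<'E'
from h import *
o=st(); to(o,jig(.001,0,.055)); print('F',o['m'].T@o['force'],'T',o['m'].T@o['torque'])
E
```

```text
t 14.7 p [0.4925 0.2581 0.0552] yaw -14.8 F [-18.7   5.1  14.4] w 0.003
[0.49496727 0.25734624 0.055     ] -> [2.6 0.1 0.2]
F [-19.64968527  -0.15164726 -14.07418816] T [ 0.06081635 -3.14538522 -0.04298702]
```

Emit:
{"api": "arm_command", "payload": {"translation": [[-2, 0, 0], [-4, 0, 0], [-6, 0, 0], [-8, 0, 0], [-10, 0, 0], [-20, 0, 0], [-60, 0, -30], [-60, 0, -70], [-60, 0, -100], [-60, 0, -100]], "roll": [0, 0, 0, 0, 0, 0, 0, 0, 0, 0]}}

```text
t: 15.7
ee_pos: [0.4432, 0.2732, 0.1608]
tcp_rot: [0.992, -0.128, 0.005, -0.003]
force: [-0.3, -0.0, 0.8]
grip_width: -0.001
```

```bash
python3 - <<'E'
from h import *
o=st()
d=grab('wrist','wrist10'); s=grab('side','side10')
for x in np.arange(.004,.066,.001):
    u,v=proj(d,jig(x,-.0,.077)); print(round(x,3),d['image'][int(round(v)),int(round(u))][:2],end=' ')
E
```

```text
t 15.7 p [0.4432 0.2732 0.1608] yaw -14.71 F [-0.3 -0.   0.8] w -0.001
0.004 [103  95] 0.005 [110 100] 0.006 [145 117] 0.007 [162 111] 0.008 [177 112] 0.009 [182 113] 0.01 [184 113] 0.011 [183 114] 0.012 [180 112] 0.013 [176 109] 0.014 [177 110] 0.015 [175 109] 0.016 [173 108] 0.017 [169 107] 0.018 [156 119] 0.019 [122  84] 0.02 [98 54] 0.021 [97 52] 0.022 [96 52] 0.023 [96 51] 0.024 [98 53] 0.025 [104  56] 0.026 [104  58] 0.027 [104  57] 0.028 [105  58] 0.029 [113  71] 0.03 [187 143] 0.031 [174 118] 0.032 [179 112] 0.033 [183 114] 0.034 [186 115] 0.035 [187 115] 0.036 [182 113] 0.037 [179 110] 0.038 [179 112] 0.039 [178 112] 0.04 [175 110] 0.041 [170 108] 0.042 [140 103] 0.043 [114  74] 0.044 [100  56] 0.045 [97 54] 0.046 [97 52] 0.047 [96 52] 0.048 [101  55] 0.049 [103  56] 0.05 [103  56] 0.051 [104  57] 0.052 [104  55] 0.053 [104  57] 0.054 [80 40] 0.055 [56 12] 0.056 [54  9] 0.057 [61 10] 0.058 [110  16] 0.059 [196  34] 0.06 [200  35] 0.061 [199  34] 0.062 [199  33] 0.063 [200  34] 0.064 [199  33] 0.065 [199  34]
```

Each release lets the tops fall back about 4 mm. Under load the tool also presses down (Fz about 0.7 Fx), which jams the feet by friction. I'll push again with an upward motion mixed in, to unload the feet.

Emit:
{"api": "arm_command", "payload": {"translation": [[0, 0, 45], [0, 0, 90], [0, 0, 107], [0, 0, 107], [20, 0, 107], [35, 0, 107], [42, 0, 107], [46, 0, 107], [48, 0, 107], [49, 0, 107]], "roll": [0, 0, 0, 0, 0, 0, 0, 0, 0, 0]}}

```text
t: 16.8
ee_pos: [0.4878, 0.2593, 0.0484]
tcp_rot: [0.992, -0.128, -0.0, -0.0]
force: [-1.4, 0.2, 0.4]
grip_width: -0.001
```

Emit:
{"api": "arm_command", "payload": {"translation": [[1, 0, -1], [2, 0, -2], [3, 0, -3], [4, 0, -4]], "roll": [0, 0, 0, 0]}}

```text
t: 17.2
ee_pos: [0.4916, 0.2584, 0.0524]
tcp_rot: [0.992, -0.128, -0.0, 0.0]
force: [-0.2, 0.2, -0.1]
grip_width: 0.001
```

```bash
cat >> h.py <<'E'
def ch():
    o=st(); c,s=np.cos(JY),np.sin(JY); p=o['ee_pos']-JO
    print('jigx %.1f'%(1e3*(c*p[0]+s*p[1])),'F',np.round(o['m'].T@o['force'],1),'T',np.round(o['m'].T@o['torque'],2)); return o
def prof(f):
    d=grab('wrist',f); r=[]
    x=np.arange(.0,.068,.0005)
    for y in (-.03,0,.03):
        q=np.array([d['image'][int(round(v)),int(round(u))] for u,v in [proj(d,jig(k,y,.077)) for k in x]]).astype(int)
        wood=(q[:,1]>40)&(q[:,0]-q[:,2]>45); red=(q[:,0]>140)&(q[:,1]<60)
        wi=x[wood&(x<.0605)]; print('y',y,'wood %.1f..%.1f red from %.1f'%(wi.min()*1e3,wi.max()*1e3,x[red].min()*1e3))
E
python3 -c "
from h import *
ch()"
```

```text
t 17.2 p [0.4916 0.2584 0.0524] yaw -14.73 F [-0.2  0.2 -0.1] w 0.001
jigx -2.5 F [-0.3 -0.1  0.1] T [-0.03 -0.09 -0.01]
```

Emit:
{"api": "arm_command", "payload": {"translation": [[1, 0, -1], [2, 0, -2], [3, 0, -3], [4, 0, -4], [4, 0, -4]], "roll": [0, 0, 0, 0, 0]}}

```text
t: 17.7
ee_pos: [0.4922, 0.2573, 0.0543]
tcp_rot: [0.992, -0.129, -0.004, 0.001]
force: [-5.1, 0.8, -2.2]
grip_width: 0.001
```

```bash
python3 -c "
from h import *
ch(); prof('w11')"
```

```text
t 17.7 p [0.4922 0.2573 0.0543] yaw -14.77 F [-5.1  0.8 -2.2] w 0.001
jigx -1.6 F [-5.1  0.5  2.3] T [ 0.21 -1.2  -0.02]
y -0.03 wood 10.5..60.0 red from 59.0
y 0 wood 10.5..60.0 red from 59.0
y 0.03 wood 10.5..60.0 red from 59.0
```

Emit:
{"api": "arm_command", "payload": {"translation": [[1, 0, -0.5], [2, 0, -1], [3, 0, -1.5], [4, 0, -2], [5, 0, -2.5], [5, 0, -2.5]], "roll": [0, 0, 0, 0, 0, 0]}}

```text
t: 18.35
ee_pos: [0.4933, 0.2565, 0.0544]
tcp_rot: [0.992, -0.129, -0.009, 0.001]
force: [-10.5, 7.1, -7.1]
grip_width: 0.001
```

```bash
python3 -c "
from h import *
ch()"
```

```text
t 18.35 p [0.4933 0.2565 0.0544] yaw -14.8 F [-10.5   7.1  -7.1] w 0.001
jigx -0.4 F [-11.8  -4.2   7.3] T [ 0.51 -2.09 -0.08]
```

Emit:
{"api": "arm_command", "payload": {"translation": [[-1, 0, 0], [-3, 0, 0], [-5, 0, 0], [-8, 0, 0], [-10, 0, 0], [-20, 0, 0], [-60, 0, -30], [-60, 0, -70], [-60, 0, -95], [-60, 0, -95]], "roll": [0, 0, 0, 0, 0, 0, 0, 0, 0, 0]}}

```text
t: 19.35
ee_pos: [0.4455, 0.2727, 0.1596]
tcp_rot: [0.992, -0.128, 0.005, -0.003]
force: [0.5, 0.5, 0.6]
grip_width: 0.002
```

```bash
python3 -c "
from h import *
ch(); prof('w12')"
```

```text
t 19.35 p [0.4455 0.2727 0.1596] yaw -14.71 F [0.5 0.5 0.6] w 0.002
jigx -50.8 F [ 0.4 -0.6 -0.6] T [-0.03  0.06  0.03]
y -0.03 wood 9.0..57.0 red from 58.5
y 0 wood 9.0..56.5 red from 58.5
y 0.03 wood 9.0..56.5 red from 59.0
```

Much better: about 2 mm left. One more round the same way.

Emit:
{"api": "arm_command", "payload": {"translation": [[0, 0, 45], [0, 0, 90], [0, 0, 107], [0, 0, 107], [20, 0, 107], [35, 0, 107], [44, 0, 107], [47, 0, 107], [49, 0, 107], [50, 0, 106]], "roll": [0, 0, 0, 0, 0, 0, 0, 0, 0, 0]}}

```text
t: 20.4
ee_pos: [0.4905, 0.2585, 0.0478]
tcp_rot: [0.992, -0.128, -0.0, 0.0]
force: [-0.6, 0.3, -1.2]
grip_width: -0.002
```

Emit:
{"api": "arm_command", "payload": {"translation": [[1, 0, -1], [2, 0, -2], [3, 0, -3], [4, 0, -4], [5, 0, -5], [6, 0, -6], [7, 0, -6], [9, 0, -6], [11, 0, -6], [11, 0, -6]], "roll": [0, 0, 0, 0, 0, 0, 0, 0, 0, 0]}}

```text
t: 21.4
ee_pos: [0.4928, 0.2572, 0.0512]
tcp_rot: [0.992, -0.129, -0.011, 0.001]
force: [-21.0, 7.5, 5.9]
grip_width: -0.001
```

```bash
python3 -c "
from h import *
ch(); prof('w13')"
```

```text
t 21.4 p [0.4928 0.2572 0.0512] yaw -14.79 F [-21.    7.5   5.9] w -0.001
jigx -1.0 F [-22.3  -1.9  -5.4] T [ 0.23 -2.97 -0.03]
y -0.03 wood 11.0..59.0 red from 59.0
y 0 wood 11.0..60.0 red from 59.5
y 0.03 wood 11.0..60.0 red from 59.5
```

Emit:
{"api": "arm_command", "payload": {"translation": [[0, 0, -2], [1, 0, -3], [2, 0, -4], [2, 0, -3], [2, 0, -2], [0, 0, -2], [-4, 0, -2], [-7, 0, -2], [-10, 0, -2], [-12, 0, -2]], "roll": [0, 0, 0, 0, 0, 0, 0, 0, 0, 0]}}

```text
t: 22.45
ee_pos: [0.4912, 0.2589, 0.0569]
tcp_rot: [0.992, -0.128, 0.002, -0.001]
force: [0.3, 0.9, 0.1]
grip_width: -0.001
```

Emit:
{"api": "arm_command", "payload": {"translation": [[-10, 0, 0], [-50, 0, -20], [-50, 0, -60], [-50, 0, -100], [-50, 0, -100]], "roll": [0, 0, 0, 0, 0]}}

```text
t: 22.95
ee_pos: [0.4453, 0.2733, 0.1631]
tcp_rot: [0.992, -0.128, 0.006, -0.003]
force: [1.0, 0.9, 0.0]
grip_width: -0.004
```

```bash
python3 -c "
from h import *
ch(); prof('w14')
d=load('w14');s=grab('side','side14')
cv2.imwrite('pics/c14.png',np.hstack([cv2.resize(d['image'][20:160,200:440],(480,280),interpolation=2),cv2.resize(s['image'][220:340,220:340],(280,280),interpolation=2)])[:,:,::-1])"
```

```text
t 22.95 p [0.4453 0.2733 0.1631] yaw -14.72 F [1.  0.9 0. ] w -0.004
jigx -51.1 F [ 0.7 -1.1 -0. ] T [-0.05  0.02  0.  ]
y -0.03 wood 8.5..57.0 red from 58.5
y 0 wood 8.5..56.0 red from 58.5
y 0.03 wood 8.5..56.5 red from 58.5
```

View pics/c14.png

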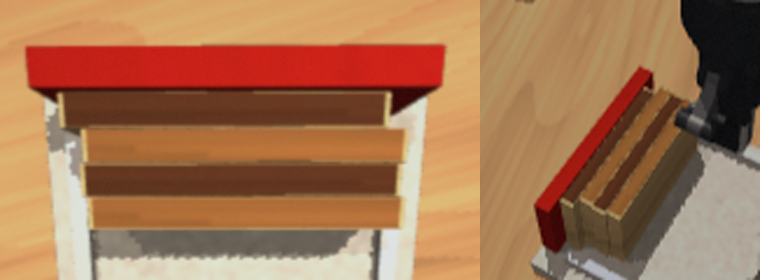

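Still about 2 mm short (11 pictures viewed so far). I'll try a lower contact with a light push and a steeper upward slide, so friction rights the blanks and their feet keep moving.

Emit:
{"api": "arm_command", "payload": {"translation": [[0, 0, 45], [0, 0, 90], [0, 0, 117], [0, 0, 121], [20, 0, 121], [35, 0, 121], [43, 0, 121], [46, 0, 121], [48, 0, 121], [49, 0, 120]], "roll": [0, 0, 0, 0, 0, 0, 0, 0, 0, 0]}}

```text
t: 24.05
ee_pos: [0.4886, 0.2591, 0.0359]
tcp_rot: [0.992, -0.128, -0.0, 0.0]
force: [0.2, 0.1, -0.0]
grip_width: -0.002
```

```bash
python3 -c "
from h import *
ch()"
```

```text
t 24.05 p [0.4886 0.2591 0.0359] yaw -14.74 F [ 0.2  0.1 -0. ] w -0.002
jigx -5.5 F [ 0.2 -0.1  0. ] T [-0.04 -0.02  0.03]
```

Emit:
{"api": "arm_command", "payload": {"translation": [[0.6, 0, -1], [1.2, 0, -2], [1.8, 0, -3], [2.4, 0, -4], [3, 0, -5], [3.6, 0, -6], [4.2, 0, -7]], "roll": [0, 0, 0, 0, 0, 0, 0]}}

```text
t: 24.75
ee_pos: [0.4914, 0.2581, 0.042]
tcp_rot: [0.992, -0.128, -0.002, 0.0]
force: [-4.3, 1.4, -1.6]
grip_width: -0.004
```

```bash
python3 -c "
from h import *
ch(); prof('w15')"
```

```text
t 24.75 p [0.4914 0.2581 0.042 ] yaw -14.76 F [-4.3  1.4 -1.6] w -0.004
jigx -2.7 F [-4.6 -0.2  1.6] T [ 0.16 -0.67 -0.02]
y -0.03 wood 11.0..60.0 red from 59.0
y 0 wood 10.5..60.0 red from 59.0
y 0.03 wood 10.5..60.0 red from 59.0
```

The knuckles keep limiting a low push. A better way is to clamp the stack against the backstop, one jaw behind it and the other on the last blank: 48 + 12 = 60 mm, under the 85 mm opening. I'll retreat, lift, roll 90° and open.

Emit:
{"api": "arm_command", "payload": {"translation": [[-2, 0, 0], [-5, 0, 0], [-10, 0, 0], [-40, 0, 0], [-50, 0, -40], [-50, 0, -80], [-50, 0, -120], [-50, 0, -160], [-50, 0, -160]], "roll": [0, 0, 0, 0, 0, 0, -8, -16, -24]}}

```text
t: 25.7
ee_pos: [0.4484, 0.2722, 0.2109]
tcp_rot: [0.996, 0.084, 0.007, -0.002]
force: [0.3, 0.1, 0.3]
grip_width: -0.003
```

Emit:
{"api": "arm_command", "payload": {"translation": [[0, 0, 0], [0, 0, 0], [0, 0, 0], [0, 0, 0], [0, 0, 0], [0, 0, 0], [0, 0, 0], [0, 0, 0], [0, 0, 0]], "roll": [-8, -16, -24, -32, -40, -48, -56, -64, -66], "gripper": 0, "force": 30}}

```text
t: 26.6
ee_pos: [0.4448, 0.2707, 0.2032]
tcp_rot: [0.791, 0.612, 0.001, 0.0]
force: [-0.8, 0.1, -0.1]
grip_width: 0.996
```

```bash
python3 -c "
from h import *
o=ch(); to(o,jig(.041,0,.2),jig(.041,0,.036)); print(np.round(o['joints'],2))"
```

```text
t 26.6 p [0.4448 0.2707 0.2032] yaw 75.44 F [-0.8  0.1 -0.1] w 0.996
jigx -50.9 F [-0.1 -0.8  0.1] T [-0.    0.06 -0.01]
[0.53365798 0.24719592 0.2       ] -> [-0.4 91.9  3.3]
[0.53365798 0.24719592 0.036     ] -> [ -0.5  91.7 167.3]
[ 0.35 -0.02  1.99 -0.    1.16  0.61]
```

Emit:
{"api": "arm_command", "payload": {"translation": [[0, 45, 0], [0, 80, 0], [0, 92, 0], [0, 92, 40], [0, 92, 80], [0, 92, 105], [0, 92, 115], [0, 92, 115]], "roll": [0, 0, 0, 0, 0, 0, 0, 0]}}

```text
t: 27.4
ee_pos: [0.5323, 0.2472, 0.0865]
tcp_rot: [0.792, 0.611, -0.001, -0.001]
force: [-0.4, -0.1, 0.0]
grip_width: 0.999
```

```bash
python3 -c "
from h import *
o=ch(); to(o,jig(.041,0,.036))"
```

```text
t 27.4 p [0.5323 0.2472 0.0865] yaw 75.27 F [-0.4 -0.1  0. ] w 0.999
jigx 39.7 F [-0.1 -0.3 -0. ] T [ 0.02 -0.04  0.02]
[0.53365798 0.24719592 0.036     ] -> [ 0.4  1.4 50.5]
```

Emit:
{"api": "arm_command", "payload": {"translation": [[0, 1, 20], [0, 1, 35], [0, 1, 45], [0, 1, 49], [0, 1, 49]], "roll": [0, 0, 0, 0, 0]}}

```text
t: 27.9
ee_pos: [0.5343, 0.2471, 0.0386]
tcp_rot: [0.792, 0.611, -0.0, -0.0]
force: [0.1, -0.3, 0.0]
grip_width: 0.998
```

Emit:
{"api": "arm_command", "payload": {"translation": [[0, 0, 0], [0, 0, 0], [0, 0, 0], [0, 0, 0], [0, 0, 0], [0, 0, 0], [0, 0, 0], [0, 0, 0]], "roll": [0, 0, 0, 0, 0, 0, 0, 0], "gripper": 150, "force": 30}}

```text
t: 28.7
ee_pos: [0.5348, 0.2473, 0.0398]
tcp_rot: [0.792, 0.611, 0.0, -0.0]
force: [-2.6, 1.6, 5.4]
grip_width: 0.724
```

```bash
python3 -c "
from h import *
o=ch()"
```

```text
t 28.7 p [0.5348 0.2473 0.0398] yaw 75.26 F [-2.6  1.6  5.4] w 0.724
jigx 42.0 F [ 0.8 -2.9 -5.4] T [ 0.66 -0.08 -0.02]
```

The jaws closed to 61.5 mm, matching stack plus backstop with no gap. I'll release, lift straight up and check.

Emit:
{"api": "arm_command", "payload": {"translation": [[0, 0, 0], [0, 0, 0], [0, 0, 0], [0, 0, 0], [0, 0, 0], [0, 0, 0], [0, 0, 0]], "roll": [0, 0, 0, 0, 0, 0, 0], "gripper": 0}}

```text
t: 29.4
ee_pos: [0.5346, 0.2471, 0.0388]
tcp_rot: [0.792, 0.611, 0.0, 0.0]
force: [0.2, 0.8, -0.1]
grip_width: 0.999
```

Emit:
{"api": "arm_command", "payload": {"translation": [[0, 0, -20], [0, 0, -50], [0, 0, -90], [0, 0, -130], [0, -35, -150], [0, -70, -150], [0, -92, -150], [0, -92, -150]], "roll": [0, 0, 0, 0, 0, 0, 0, 0]}}

```text
t: 30.2
ee_pos: [0.4433, 0.2711, 0.1888]
tcp_rot: [0.791, 0.611, -0.0, -0.0]
force: [-0.7, -1.1, 0.5]
grip_width: 0.999
```

```bash
python3 - <<'E'
from h import *
o=ch(); prof('w16'); to(o,(.455,.1,.2),(.47,-.1,.2))
for p in [box(.055,a,.2) for a in (0,90)]: print(p)
E
```

```text
t 30.2 p [0.4433 0.2711 0.1888] yaw 75.39 F [-0.7 -1.1  0.5] w 0.999
jigx -52.5 F [-1.2 -0.5 -0.5] T [-0.   -0.01  0.02]
y -0.03 wood 9.0..58.0 red from 57.5
y 0 wood 10.0..58.0 red from 57.5
y 0.03 wood 9.5..58.0 red from 57.5
(0.455, 0.1, 0.2) -> [-162.6   54.5  -11.2]
(0.47, -0.1, 0.2) -> [-352.3  119.5  -11.2]
[ 0.50511081 -0.14631774  0.2       ]
[ 0.56478226 -0.19621081  0.2       ]
```

The stack is flush: wood runs 9.5 to 58 mm and the red starts at 57.5 mm. Next is the selector: pinch the lever and swing it 90°.

Emit:
{"api": "arm_command", "payload": {"translation": [[-43, 18, 0], [-86, 36, 0], [-129, 54, 0], [-172, 72, 0], [-215, 91, 0], [-258, 109, 0], [-301, 128, 0], [-344, 146, 0], [-388, 165, 0], [-388, 165, 0]], "roll": [-3, -6, -9, -12, -15, -18, -19.7, -19.7, -19.7, -19.7], "gripper": 100}}

```text
t: 31.25
ee_pos: [0.5077, -0.1531, 0.1893]
tcp_rot: [0.678, 0.735, -0.0, 0.002]
force: [0.3, 0.4, 0.9]
grip_width: 0.608
```

```bash
python3 - <<'E'
from h import *
o=st(); to(o,box(.055,0,.1),box(.055,0,.077))
d=grab('wrist','w17'); i=d['image']
cv2.imwrite('pics/c17.png',cv2.resize(i,(800,500))[:,:,::-1])
u,v=proj(d,box(.075,0,.088)); print('tip pred',u*1.25,v*1.25); u,v=proj(d,box(.0,0,.088)); print('axis pred',u*1.25,v*1.25)
E
```

```text
t 31.25 p [ 0.5077 -0.1531  0.1893] yaw 94.56 F [0.3 0.4 0.9] w 0.608
[ 0.50511081 -0.14631774  0.1       ] -> [ 7.3 -2.2 89.3]
[ 0.50511081 -0.14631774  0.077     ] -> [  7.3  -2.2 112.3]
tip pred 391.3688531163788 215.29995507299037
axis pred 392.6008911871188 316.71018214628896
```

View pics/c17.png

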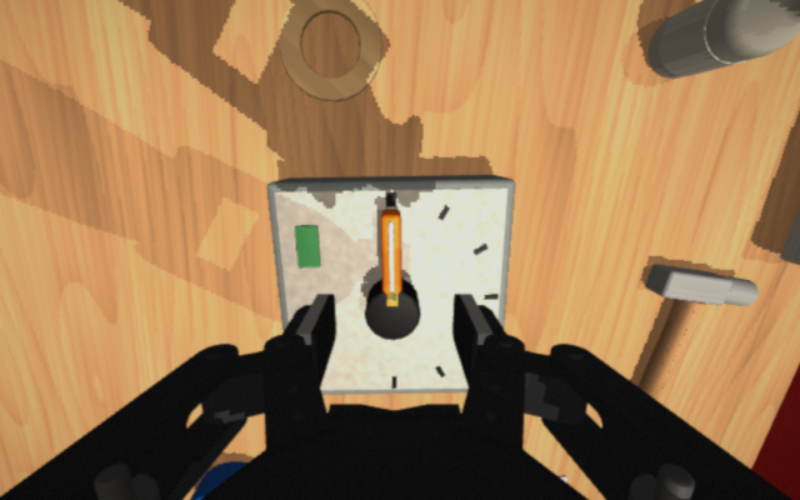

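The predicted lever tip and axis (391,215)/(393,317) match the picture, which is my last view. I'll descend.

Emit:
{"api": "arm_command", "payload": {"translation": [[0, 0, 40], [0, 0, 75], [0, 0, 85], [0, 0, 85], [0, 0, 85]], "roll": [0, 0, 0, 0, 0]}}

```text
t: 31.8
ee_pos: [0.5075, -0.1468, 0.1052]
tcp_rot: [0.676, 0.737, 0.0, 0.001]
force: [0.9, -1.5, -0.6]
grip_width: 0.607
```

```bash
python3 - <<'E'
from h import *
o=st(); to(o,box(.055,0,.077))
E
```

```text
t 31.8 p [ 0.5075 -0.1468  0.1052] yaw 95.0 F [ 0.9 -1.5 -0.6] w 0.607
[ 0.50511081 -0.14631774  0.077     ] -> [ 0.7 -2.4 28.2]
```

Emit:
{"api": "arm_command", "payload": {"translation": [[0, -2, 15], [0, -2, 26], [0, -2, 28], [0, -2, 28], [0, -2, 28]], "roll": [0, 0, 0, 0, 0]}}

```text
t: 32.3
ee_pos: [0.505, -0.1471, 0.0766]
tcp_rot: [0.676, 0.737, 0.0, 0.001]
force: [0.8, -0.3, 0.1]
grip_width: 0.609
```

Emit:
{"api": "arm_command", "payload": {"translation": [[0, 0, 0], [0, 0, 0], [0, 0, 0], [0, 0, 0], [0, 0, 0], [0, 0, 0]], "roll": [0, 0, 0, 0, 0, 0], "gripper": 230, "force": 25}}

```text
t: 32.9
ee_pos: [0.5053, -0.147, 0.0763]
tcp_rot: [0.676, 0.737, 0.001, 0.001]
force: [3.3, 1.6, 0.3]
grip_width: 0.159
```

```bash
python3 - <<'E'
from h import *
o=ch()
r=np.hypot(*(o['ee_pos']-BO)[:2]); print('r',r)
# rows: arc clockwise, in current tool frame
for a in np.arange(6,97,6): print(a,np.round(o['m'].T@(box(.055,a,0)-box(.055,0,0))*1000,1)[:2])
E
```

```text
t 32.9 p [ 0.5053 -0.147   0.0763] yaw 94.97 F [3.3 1.6 0.3] w 0.159
jigx 113.6 F [ 1.3  3.4 -0.3] T [-0.66  0.19 -0.24]
r 0.05433255094064007
6 [-0.3  5.7]
12 [-1.2 11.4]
18 [-2.7 17. ]
24 [-4.7 22.4]
30 [-7.3 27.5]
36 [-10.4  32.4]
42 [-14.   36.8]
48 [-18.1  40.9]
54 [-22.6  44.5]
60 [-27.4  47.7]
66 [-32.5  50.3]
72 [-37.9  52.4]
78 [-43.4  53.9]
84 [-49.1  54.8]
90 [-54.9  55.1]
96 [-60.6  54.8]
```

Emit:
{"api": "arm_command", "payload": {"translation": [[-0.3, 5.7, 0], [-1.2, 11.4, 0], [-2.7, 17, 0], [-4.7, 22.4, 0], [-7.3, 27.5, 0], [-10.4, 32.4, 0], [-14, 36.8, 0], [-18.1, 40.9, 0]], "roll": [6, 12, 18, 24, 30, 36, 42, 48]}}

```text
t: 33.7
ee_pos: [0.5468, -0.161, 0.0763]
tcp_rot: [0.918, 0.397, -0.0, -0.001]
force: [-0.1, 2.4, 3.6]
grip_width: 0.158
```

Emit:
{"api": "arm_command", "payload": {"translation": [[-0.3, 5.7, 0], [-1.2, 11.4, 0], [-2.7, 17, 0], [-4.7, 22.4, 0], [-7.3, 27.5, 0], [-10.4, 32.4, 0], [-14, 36.8, 0], [-14, 36.8, 0], [-14, 36.8, 0]], "roll": [6, 12, 18, 24, 30, 36, 42, 42, 42]}}

```text
t: 34.6
ee_pos: [0.5637, -0.1956, 0.0762]
tcp_rot: [0.999, 0.042, -0.001, -0.002]
force: [-0.4, 5.5, 5.2]
grip_width: 0.159
```

```bash
python3 - <<'E'
from h import *
o=ch(); p=(o['ee_pos']-BO)[:2]; print('r',np.hypot(*p),'a',np.degrees(np.arctan2(*p)+BY)); to(o,box(.055,90,.0763))
E
```

```text
t 34.6 p [ 0.5637 -0.1956  0.0762] yaw 4.86 F [-0.4  5.5  5.2] w 0.159
jigx 182.4 F [ 0.1 -5.5 -5.2] T [ 0.65 -0.04  0.11]
r 0.05396174157116534 a 89.27128948175205
[ 0.56478226 -0.19621081  0.0763    ] -> [ 1.   0.7 -0.1]
```

Within a degree of notch 3. I'll release, lift straight up and move clear.

Emit:
{"api": "arm_command", "payload": {"translation": [[0, 0, 0], [0, 0, 0], [0, 0, 0], [0, 0, 0], [0, 0, 0], [0, 0, -30], [0, 0, -70], [0, 0, -110], [0, 0, -110]], "roll": [0, 0, 0, 0, 0, 0, 0, 0, 0], "gripper": 100}}

```text
t: 35.5
ee_pos: [0.5676, -0.1987, 0.1936]
tcp_rot: [0.999, 0.043, 0.006, 0.004]
force: [0.8, 0.1, 0.9]
grip_width: 0.61
```

Emit:
{"api": "arm_command", "payload": {"translation": [[0, 45, 0], [0, 90, 0], [0, 135, 0], [0, 180, 0], [0, 225, 0], [0, 260, 0], [0, 260, 0], [0, 260, 0]], "roll": [0, 0, 0, 0, 0, 0, 0, 0]}}

```text
t: 36.3
ee_pos: [0.5859, -0.4562, 0.1844]
tcp_rot: [0.999, 0.043, -0.001, -0.001]
force: [-0.1, 0.2, -0.9]
grip_width: 0.612
```

```bash
python3 - <<'E'
from h import *
st(); d=grab('top','top20'); s=grab('side','side20'); d0=load('top1')
i=d['image'].astype(int)
m=(i[...,0]>150)&(i[...,1]>70)&(i[...,1]<150)&(i[...,2]<60); m[:150]=0; m[250:]=0; m[:,:355]=0; m[:,455:]=0
v,u=np.nonzero(m); print('orange px',len(u), u.mean() if len(u) else 0, v.mean() if len(u) else 0)
P=np.array([pt(d,a,b,.088) for a,b in zip(u,v)])[:,:2]-BO[:2]; c=P.mean(0); print('lever angle',np.degrees(np.arctan2(*c)+BY),'r',np.hypot(*c),'pred px',proj(d,box(.05,90,.088)))
# stack flush in top view
x=np.arange(0,.08,.001)
for y in (-.03,0,.03):
    q=np.array([i[int(round(b)),int(round(a))] for a,b in [proj(d,jig(k,y,.076)) for k in x]])
    red=x[(q[:,0]>110)&(q[:,1]<40)]; wood=x[(q[:,1]>42)&(q[:,0]-q[:,2]>35)&(x<.06)]; print(y,'red',red.min(),'wood',wood.min(),wood.max())
for n,(a,b,w) in dict(bottle=(295,90,60),ring=(300,205,48),pink=(195,260,55)).items():
    df=np.abs(i[b:b+w,a:a+w]-d0['image'].astype(int)[b:b+w,a:a+w]).sum(2); print(n,(df>80).sum())
E
```

```text
t 36.3 p [ 0.5859 -0.4562  0.1844] yaw 4.87 F [-0.1  0.2 -0.9] w 0.612
orange px 25 404.04 178.64
lever angle 87.062305862618 r 0.0443695713724 pred px (np.float64(404.72112096292676), np.float64(176.135218255128))Traceback (most recent call last):
  File "<stdin>", line 11, in <module>
    return umr_minimum(a, axis, None, out, keepdims, initial, where)
ValueError: zero-size array to reduction operation minimum which has no identity
```

```bash
python3 - <<'E'
from h import *
d=load('top20'); i=d['image'].astype(int); d0=load('top1')['image'].astype(int)
for k in np.arange(.004,.08,.003):
    u,v=proj(d,jig(k,0,.076)); print(round(k,3),i[int(round(v)),int(round(u))],end=' ')
print()
for n,(a,b,w) in dict(bottle=(295,90,40),ring=(300,205,48),pink=(195,260,55)).items():
    print(n,(np.abs(i[b:b+w,a:a+w]-d0[b:b+w,a:a+w]).sum(2)>80).sum())
E
```

```text
0.004 [89 83 73] 0.007 [84 76 64] 0.01 [71 56 41] 0.013 [119  83  54] 0.016 [146  97  63] 0.019 [137  92  59] 0.022 [137  94  62] 0.025 [107  86  61] 0.028 [83 55 39] 0.031 [90 60 43] 0.034 [116  93  65] 0.037 [148 116  90] 0.04 [144  98  62] 0.043 [141  97  62] 0.046 [134  92  60] 0.049 [111  89  65] 0.052 [89 63 44] 0.055 [97 68 49] 0.058 [118  91  75] 0.061 [166  67  53] 0.064 [156  65  51] 0.067 [156  66  52] 0.07 [156  68  52] 0.073 [162  88  65] 0.076 [181 153 107] 0.079 [178 146 103] 
bottle 0
ring 0
pink 0
```

The stack runs from about 11–12 mm to 59 mm and the red follows straight on, with no dark gap. The bystanders are unchanged, so I'm handing in.

```bash
python3 -c "
from cell import arm
print(arm.sign_off())"
```

```text
the job is handed in; nothing more can be done
None
```

The four blanks stand upright and flat together against the red backstop. The selector is three clicks clockwise of where it stood, in the fourth notch. I handed the job in at about 36 s of the 58 s allowed, with the gripper clear of everything; the sign-off gave no verdict.

- **Blanks:** Pushing with the fingers left the stack 1.5–5 mm short on each try. The knuckles hit the blanks' tops, or the feet jammed by friction. I finished by clamping the stack against the backstop with the jaws at 30 N, and they closed to 61.5 mm, which fits stack plus backstop with no gap. After release the wrist and top views showed no gap, to within about 1 mm. The four blanks are offset sideways from each other by up to about 1 cm.
- **Selector:** I pinched the lever, turned it 90° and let go. The gripper pose at release gave 89.3°. The top view gave about 87° from a small patch of 25 pixels, which is coarse, but both are well inside the 90° notch.
- **Bystanders:** Image patches of the bottle, the ring and the pink look-alike did not change between the first and last top views.
- **Forces:** The highest force I read was about 34 N, at the wrist, in a push where the knuckles were touching the blanks. I read forces only between moves, so a higher peak during a move can't be ruled out.

All 12 pictures were used before the selector turn, so the final checks come from pixel values, not from looking at an image.

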